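Trip the till's hidden catch with the release pin

TASK

The till on the counter is without power and its drawer is held shut by a hidden spring catch. Take the release pin out of its stand, reach in through the slot in the till's top and feel for the catch, press it gently until the drawer springs open, without forcing the pin against anything in the till. Then put the pin back in its stand, upright and fully home, and leave the drawer open and the other things on the counter alone.

Things in the scene. Friction and masses are not known exactly. Their poses are not given: they have to be found in the camera images.
- till: grey box-shaped counter till, fixed, 200 mm deep (its x) by 220 wide (its y) by 115 high; origin at the centre of its underside; drawer front to its -x (towards the robot); level top at 115 mm, with a 3 mm black rubber mat on its front half and the slot in its rear half. More than 20 N from the pin on any part of the till counts as damage
- till_slot (a point): centre of the open slot in the till's top, level with the top face; axes parallel to the till's. The slot is 9 mm wide along the till's x and 44 mm long along its y, through a 5 mm plate. In the hollow below, unseen, is the spring catch: a steel pad, 8 mm wide along the slot, its middle anywhere within 16 mm of the slot's centre along the slot, its top 22 to 56 mm below the top face
- drawer (a joint): drawer travel, m: 0 shut, 0.05 fully out. A spring throws it out along the till's -x when the hidden pad is pressed far enough, and it stays out. The pad gives at 2 to 3 N, rises 0.6 N per mm, frees the drawer after 5 mm (5 to 7 N), meets a hard stop at 7 mm. Beside the pad is a hard steel floor, 8 mm below the pad's top
- pin: release pin, 80 g, standing upright in its stand: round steel shaft 6 mm thick and 76 mm long below a round flange 34 mm wide and 5 mm thick; above the flange a black square handle 18 x 18 mm, 40 mm high. Origin at the centre of the flange's underside, z up along the handle, x and y square to the handle's faces. Fingertips may rest on the flange when pressing
- pin_tip (a point): lower end of the pin's shaft, on its axis, 76 mm below the pin's origin
- pin_stand: fixed wooden block 56 x 56 mm, 84 mm high, origin at the centre of its underside; has a vertical round hole, 10 mm wide and 80 mm deep, in the middle of its top; the pin is home when its flange lies on the block's top
- pin_stand_hole0 (a point): mouth of the hole in the stand, centre, level with the stand's top face
- small_tin: bystander: round tin 75 mm wide, 58 mm high, origin at its underside; leave alone
- label_roll: bystander: white paper label roll 61 mm wide, 40 mm high, origin at its underside; leave alone
Not all that is in view belongs to the job. Leave any white look-alike of the pin alone.

How it is judged:
By the outcome, as a careful person would: the job done as asked, in the order asked, and still so for the second after the job is handed in, with the robot touching nothing.
It also fails if it takes over 72 s, if anything falls off the work surface, if the arm or the gripper's body presses on something with over 40 N, if the wrist force passes 120 N, or if a joint passes its speed limit or range.

ROBOT

A 6-joint arm with a two-finger parallel gripper is mounted at the origin on a cart in front of the work surface, level with it; the furniture and walls round the work are solid. World frame = base frame: x ahead of the robot, y to its left, z up, the work surface at z = 0. Lengths are in m, angles in rad, forces in N, time in s.
With the tool pointing down it reaches from about 0.275 to 0.85 m from the base axis. Payload 19 kg.
Tool frame: the origin (TCP) lies at the very end of the fingers, on their centre line; the grasp point (between the pads) lies 19 mm behind it (r.grasp_offset is the distance from the TCP to the grasp point, in m); z points along the fingers, y is the direction in which the jaws open and shut (so a half turn about z gives the same grasp; the last joint's range is limited). The gripper opens to 85 mm and grips with 20 to 120 N. Pads are 22 mm wide; open, the fingers measure 114 mm over their backs; the gripper's body (76 mm by 85 mm) begins 54 mm behind the grasp point. The pads swing forward as they close: fully open they stand 13 mm farther back than shut.
Start: joints at [-1.25, 0.15, 1.437, -0, 1.554, -0.134], TCP at [0.253, -0.517, 0.231] pointing down, gripper open.
Joint ranges: [-2.8, 2.8], [-0.68, 2.1], [0.12, 2.68], [-1.39, 4.53], [0.16, 2.79], [-2.81, 2.81]. Speed limits (rad/s): [1.89, 1.89, 2.22, 3.01, 3.01, 3.01].

INTERFACE

Orientations are given as a rotation vector (axis times angle).
In Python, from station import r gives the robot as it stands. The module is installed in compiled form; this text tells all that it offers.
- The arm moves only by the shell command python3 -m pendant 'ROWS' [FORCE]. ROWS is a JSON object of lists of equal length, an entry for each row: "rot": the turn, a rotation vector about the tool's x, y, z each as a share of pi rad, from -1 to 1, a list of three; "offset": the shift along the tool's x, y, z each as a share of 80 cm, from -1 to 1, a list of three; "grip": the closure, from -1 (fully open) to 1 (shut). In form: {"rot": [[ax, ay, az], ...], "offset": [[dx, dy, dz], ...], "grip": [grip, ...]}. A call has 1 to 20 rows; each row is the pose to reach, as a shift and turn from the pose commanded when the call began, along the tool's axes at that moment, turning the shorter way round; what a row does not reach only later rows make up. A row lasts 1/12 s, in which the tool goes at most 41.7 mm and 7.16 degrees, less where a joint would pass 70% of its speed; a pose out of reach is approached as far as the arm can. A call with a number of a shift or a turn outside -1 to 1 is refused whole. A call with a gripper value outside its range is refused whole. The fingers move at their own pace and stop on an object; FORCE is the grip in N (left out, the last holds). Time passes only in rows, so rows that repeat a pose let the fingers close. It gives the time, the measured TCP pose, the force and the opening at its end, in the units of the state.
- r.read_state(): the state, without advancing time (a new reading comes with each control period).
- r.capture(name): name is "scene" or "top" or "wrist"; returns (picture, depth): 384x512x3 uint8, red, green, blue; 384x512 float32, m along the optical axis (not along the pixel's ray), 0 where there is no reading.
- r.camera_info(name): a dict with "intrinsics" (3x3 intrinsics, pixels), "R" (3x3) and "t" (3): a world point X has camera coordinates R X + t; the wrist camera has in their place "hand_eye" (4x4, takes a point from camera to tool coordinates, whose origin is the TCP and whose axes are the flange's). Camera axes: x right, y down, z forward; pixel columns grow to the right and rows downward; lengths in m; the calibration is good to about 2 mm. A picture is of the moment at which its call begins: read the wrist's pose just before it. camera_info takes no time and is no camera call.
- r.hand_in(): hands the job in, once; it reports no verdict.
The state is a dict: "time": time; "joint_pos": joint angles; "qvel": joint speeds; "joint_torque": joint torques, N m; "eef_pos": TCP position; "tool_rot": TCP orientation; "contact_force": force on the tool from outside, world axes, zero at the start; "wrist_torque": the same for the moment, N m; "width": opening from 0.0 (shut) to 1.0 (fully open).
Only numpy, scipy, OpenCV 4.12 (cv2) and the standard library are available. Lean on these libraries where they do the work, as an engineer would, in place of code of your own. Each camera call takes 0.05 s, during which the arm holds its last target.

## Working session

There is one attempt and no reset: what is moved stays moved. The work goes in short steps, Python scripts to look and compute and a shell command to move; the robot and the scene stay as the last step left them, time stands still between calls to the robot, and variables do not carry over. Pictures are saved under pics/ and viewed, and the job is handed in when it is done.

```bash
mkdir -p pics; ls
python3 - <<'E'
from station import r
import cv2,numpy as np
s=r.read_state()
for k,v in s.items(): print(k,np.round(v,4))
print(r.grasp_offset)
for n in ["scene","top"]:
    p,d=r.capture(n); cv2.imwrite(f"pics/{n}0.png",cv2.cvtColor(p,cv2.COLOR_RGB2BGR)); np.save(f"{n}0_d.npy",d); np.save(f"{n}0_p.npy",p)
    c=r.camera_info(n); print(n,c)
print(r.camera_info("wrist"))
E
```

```text
pics
time 0.0
joint_pos [-1.25    0.151   1.438   0.      1.5538 -0.134 ]
qvel [ 0.0005 -0.0004  0.0005  0.0001 -0.0002 -0.0004]
joint_torque [-2.30000e-03 -7.13053e+01 -5.70869e+01 -2.00000e-04  9.10000e-03
 -0.00000e+00]
eef_pos [ 0.2525 -0.5163  0.2307]
tool_rot [-3.0595e+00 -7.0800e-01  2.0000e-04]
contact_force [-0.2643 -1.0488 -0.6587]
wrist_torque [-0.0126 -0.0196 -0.0098]
width 0.9995
0.0187
scene {'intrinsics': array([[461.39452739,   0.        , 264.99482183],
       [  0.        , 461.39452739, 197.91924371],
       [  0.        ,   0.        ,   1.        ]]), 'R': array([[-0.68728263, -0.72636296,  0.00628022],
       [-0.36942172,  0.34207549, -0.86400923],
       [ 0.62543599, -0.59613859, -0.5034368 ]]), 't': array([0.41109468, 0.26361655, 0.95473163])}
top {'intrinsics': array([[404.30475096,   0.        , 257.9621227 ],
       [  0.        , 404.30475096, 190.61358719],
       [  0.        ,   0.        ,   1.        ]]), 'R': array([[ 0.00589307, -0.99995863,  0.0069292 ],
       [-0.99642126, -0.00645624, -0.08427922],
       [ 0.08432047, -0.00640774, -0.99641808]]), 't': array([0.07193186, 0.564223  , 1.3530529 ])}
{'intrinsics': array([[346.08038043,   0.        , 254.68247251],
       [  0.        , 346.08038043, 188.49763904],
       [  0.        ,   0.        ,   1.        ]]), 'hand_eye': array([[-1.89216431e-04, -9.50883280e-01, -3.09549594e-01,
         8.03020530e-02],
       [ 9.99999455e-01, -4.97837575e-04,  9.18008303e-04,
        -1.47697422e-04],
       [-1.02702417e-03, -3.09549252e-01,  9.50882856e-01,
        -1.42859266e-01],
       [ 0.00000000e+00,  0.00000000e+00,  0.00000000e+00,
         1.00000000e+00]])}
```

View pics/scene0.png

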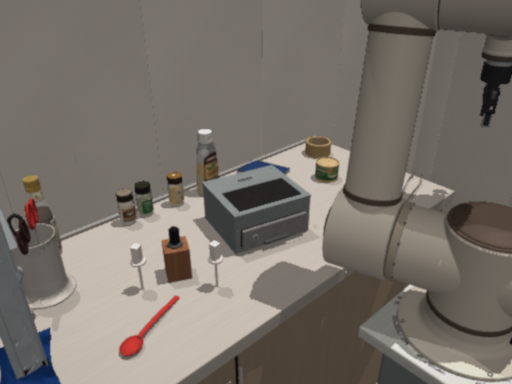

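View pics/top0.png

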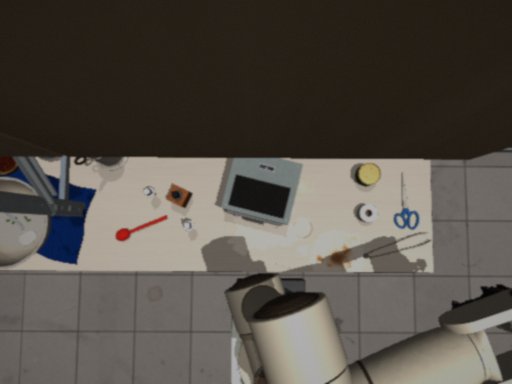

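The pin with the black handle stands in the brown block at scene (174,240), top (180,195). The white look-alikes are at scene (137,258) and (215,252), top (149,190) and (187,224), and I'll leave those alone. The till is at scene (255,205), top (262,190). Next I'll look at close crops and take measurements.

```bash
cat > h.py <<'E'
import numpy as np,cv2
from scipy.spatial.transform import Rotation as Ro
from station import r
def cam(n,s=None):
    c=r.camera_info(n);K=c["intrinsics"]
    if n!="wrist": return K,c["R"],c["t"]
    s=s or r.read_state(); T=np.eye(4);T[:3,:3]=Ro.from_rotvec(s["tool_rot"]).as_matrix();T[:3,3]=s["eef_pos"]
    M=np.linalg.inv(T@c["hand_eye"]);return K,M[:3,:3],M[:3,3]
def ray(C,u,v,z):
    K,R,t=C;d=R.T@np.linalg.inv(K)@np.array([u,v,1.]);o=-R.T@t
    return o+d*(z-o[2])/d[2]
def cloud(C,D):
    K,R,t=C;v,u=np.mgrid[:384,:512];P=np.stack([u*D,v*D,D],-1)@np.linalg.inv(K).T
    return (P-t)@R
def proj(C,X):
    K,R,t=C;p=K@(R@np.asarray(X,float)+t);return p[:2]/p[2]
E
python3 - <<'E'
from h import *
a=cv2.imread("pics/scene0.png")[170:300,110:320]; b=cv2.imread("pics/top0.png")[145:245,110:310]
a=cv2.resize(a,(800,495),interpolation=cv2.INTER_CUBIC);b=cv2.resize(b,(800,400),interpolation=cv2.INTER_CUBIC)
cv2.imwrite("pics/c1.png",a);cv2.imwrite("pics/c2.png",b)
for n in ["scene","top"]:
    C=cam(n);P=cloud(C,np.load(n+"0_d.npy"));
    pts={"scene":[(174,232),(174,245),(174,262),(255,190),(137,250),(215,247)],"top":[(180,195),(176,188),(262,195),(266,167),(149,190),(187,224)]}[n]
    for u,v in pts: print(n,u,v,P[v,u].round(4))
E
```

```text
scene 174 232 [0.5354 0.3389 0.1227]
scene 174 245 [0.537  0.3417 0.0876]
scene 174 262 [0.5241 0.3541 0.0533]
scene 255 190 [0.5602 0.0728 0.1183]
scene 137 250 [0.5427 0.4282 0.1144]
scene 215 247 [0.4375 0.3008 0.1151]
top 180 195 [0.5424 0.3282 0.088 ]
top 176 188 [0.5653 0.3421 0.0855]
top 262 195 [0.5418 0.0632 0.12  ]
top 266 167 [0.637  0.0499 0.0796]
top 149 190 [0.5563 0.4234 0.1084]
top 187 224 [0.449  0.2976 0.124 ]
```

View pics/c1.png

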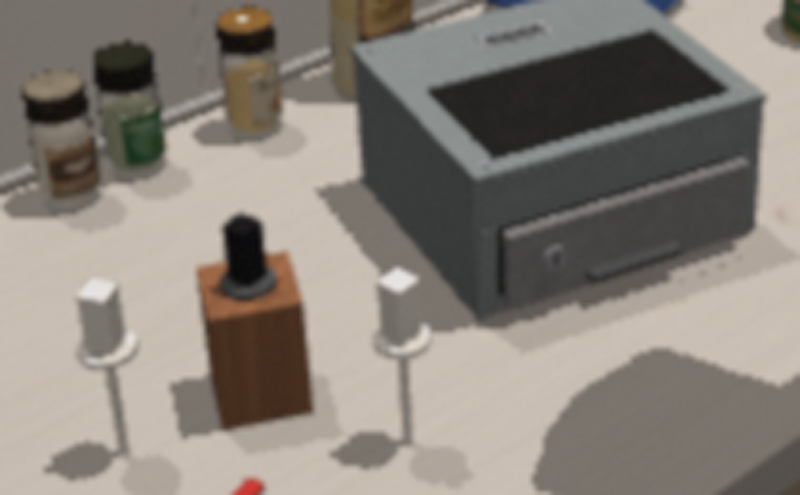

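View pics/c2.png

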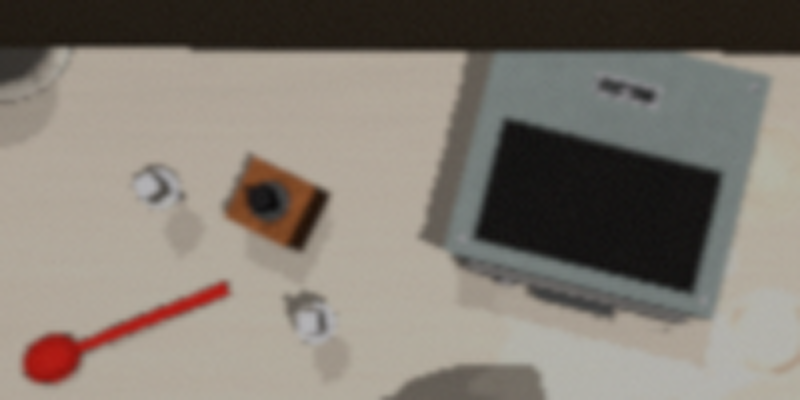

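The crops confirm the choice: black handle with a grey flange, in the wooden block. Next come the measurements, including the dark overhead thing at rows 0-155 of the top view.

Run:
```python
from h import *
C=cam("top");D=np.load("top0_d.npy");P=cloud(C,D)
for u,v in [(100,60),(250,60),(250,140),(250,152),(400,150),(180,150),(40,205),(65,180)]: print("overhead",u,v,D[v,u],P[v,u].round(3))
for n in ["top","scene"]:
    C=cam(n);p=np.load(n+"0_p.npy");hsv=cv2.cvtColor(p,cv2.COLOR_RGB2HSV);P=cloud(C,np.load(n+"0_d.npy"))
    # stand top by height, colour
    m=(hsv[...,1]>100)&(abs(P[...,2]-.084)<.006)&(abs(P[...,0]-.54)<.06)&(abs(P[...,1]-.335)<.06)
    m=m.astype(np.uint8); c,_=cv2.findContours(m,0,2); c=max(c,key=cv2.contourArea)
    w=np.array([ray(C,*q,0.084)[:2] for q in c[:,0].astype(float)],np.float32)*1000
    print(n,"stand",cv2.minAreaRect(w))
    m=(p.max(-1)<60)&(P[...,2]>.1)&(abs(P[...,0]-.54)<.05)&(abs(P[...,1]-.335)<.05)
    v,u=np.nonzero(m);print("handle px",u.mean(),v.mean(),len(u),ray(C,u.mean(),v.mean(),.109),u.min(),u.max(),v.min(),v.max(), P[m].mean(0))
    # till mat
    m=((p.max(-1)<60)&(abs(P[...,2]-.118)<.012)&(abs(P[...,0]-.54)<.1)&(abs(P[...,1]-.06)<.12)).astype(np.uint8)
    c,_=cv2.findContours(m,0,2)
    for q in c:
        if cv2.contourArea(q)<8: continue
        w=np.array([ray(C,*a,0.118)[:2] for a in q[:,0].astype(float)],np.float32)*1000
        print(n,"dark",cv2.minAreaRect(w))
    # till top
    m=((abs(P[...,2]-.116)<.008)&(abs(P[...,0]-.56)<.14)&(abs(P[...,1]-.06)<.14)).astype(np.uint8)
    c,_=cv2.findContours(m,0,2);q=max(c,key=cv2.contourArea)
    w=np.array([ray(C,*a,0.115)[:2] for a in q[:,0].astype(float)],np.float32)*1000
    print(n,"tilltop",cv2.minAreaRect(w))
    # slot: dark pixels
    b={"top":(255,160,282,175),"scene":(228,172,262,186)}[n]
    sub=p[b[1]:b[3],b[0]:b[2]].max(-1);m=(sub<75).astype(np.uint8)
    k,l,st,ce=cv2.connectedComponentsWithStats(m)
    for i in range(1,k): print("slotpx",ce[i]+b[:2],st[i],ray(C,*(ce[i]+b[:2]),.115))
```

```text
overhead 100 60 0.2015647 [0.529 0.162 1.199]
overhead 250 60 0.19982842 [0.529 0.087 1.202]
overhead 250 140 0.39009815 [0.529 0.09  1.011]
overhead 250 152 0.45202383 [0.529 0.091 0.948]
overhead 400 150 0.43540654 [ 0.529 -0.071  0.966]
overhead 180 150 0.44259137 [0.529 0.167 0.957]
overhead 40 205 1.0967985 [0.498 0.668 0.295]
overhead 65 180 1.2656832 [0.584 0.68  0.133]
top stand ((543.1093139648438, 338.4830322265625), (55.44889831542969, 53.70377731323242), 64.74462890625)
handle px 32.99939722724533 144.9264617239301 1659 [0.69908509 0.79922129 0.109     ] 0 178 120 197 [0.52934904 0.31762399 0.96041756]
top dark ((538.58251953125, 72.52201843261719), (176.32420349121094, 97.8890380859375), 76.0685806274414)
top tilltop ((573.1787109375, 65.49764251708984), (219.87315368652344, 199.980712890625), 76.04886627197266)
slotpx [262.77777778 166.        ] [6 5 5 3 9] [0.63504143 0.06108916 0.115     ]
slotpx [270. 168.] [13  7  5  3 11] [0.62875737 0.03798992 0.115     ]
scene stand ((537.9166870117188, 339.09527587890625), (54.477237701416016, 61.576663970947266), 63.855316162109375)
handle px 173.56521739130434 233.87826086956522 115 [0.54742714 0.3335763  0.109     ] 169 178 227 241 [0.53784877 0.33912786 0.11643769]
scene dark ((536.110107421875, 72.40762329101562), (175.5177459716797, 96.31917572021484), 76.12339782714844)
scene tilltop ((569.934814453125, 65.37525939941406), (226.74986267089844, 213.5453643798828), 76.37940216064453)
slotpx [258.38461538 184.53846154] [26 11  8  3 13] [0.58050018 0.04204538 0.115     ]
```

```bash
cat >> h.py <<'E'
def plan(pos,yaw):
    "offset/rot shares to TCP pos, tool down, tool-x yaw (deg)"
    s=r.read_state();R0=Ro.from_rotvec(s["tool_rot"]).as_matrix()
    y=np.radians(yaw);x=np.array([np.cos(y),np.sin(y),0]);z=np.array([0,0,-1.]);R1=np.stack([x,np.cross(z,x),z],1)
    print("t",s["time"],"off",(R0.T@(np.array(pos)-s["eef_pos"])/.8).round(4),"rot",(Ro.from_matrix(R0.T@R1).as_rotvec()/np.pi).round(4))
E
python3 -c "
from h import *
plan([.543,.337,.24],65)"
```

```text
t 0.1 off [ 0.7948 -0.7988 -0.0106] rot [-3.000e-04 -2.000e-04 -2.163e-01]
```

```bash
python3 -m pendant '{"rot":[[0,0,0],[0,0,0],[0,0,-0.216],[0,0,-0.216],[0,0,-0.216],[0,0,-0.216],[0,0,-0.216],[0,0,-0.216],[0,0,-0.216],[0,0,-0.216],[0,0,-0.216],[0,0,-0.216],[0,0,-0.216],[0,0,-0.216],[0,0,-0.216],[0,0,-0.216],[0,0,-0.216],[0,0,-0.216],[0,0,-0.216],[0,0,-0.216]],"offset":[[0,0,-0.08],[0,0,-0.08],[0.4,-0.4,-0.08],[0.4,-0.4,-0.08],[0.4,-0.4,-0.08],[0.4,-0.4,-0.08],[0.794,-0.798,-0.08],[0.794,-0.798,-0.08],[0.794,-0.798,-0.08],[0.794,-0.798,-0.08],[0.794,-0.798,-0.08],[0.794,-0.798,-0.08],[0.794,-0.798,-0.08],[0.794,-0.798,-0.08],[0.794,-0.798,-0.08],[0.794,-0.798,-0.08],[0.794,-0.798,-0.08],[0.794,-0.798,-0.08],[0.794,-0.798,-0.08],[0.794,-0.798,-0.08]],"grip":[-1,-1,-1,-1,-1,-1,-1,-1,-1,-1,-1,-1,-1,-1,-1,-1,-1,-1,-1,-1]}'
python3 -c "
from h import *
plan([.543,.337,.24],65)"
```

```text
time: 1.77
eef_pos: [0.4943, 0.1958, 0.2951]
tool_rot: [-2.65, -1.687, 0.0]
contact_force: [1.0, -0.5, -0.7]
width: 1.002
t 1.7667 off [ 0.1857 -0.0196  0.0689] rot [-0.      0.     -0.0002]
```

```bash
python3 -m pendant '{"rot":[[0,0,0],[0,0,0],[0,0,0],[0,0,0],[0,0,0],[0,0,0],[0,0,0]],"offset":[[0.186,-0.02,0.069],[0.186,-0.02,0.069],[0.186,-0.02,0.069],[0.186,-0.02,0.069],[0.186,-0.02,0.069],[0.186,-0.02,0.069],[0.186,-0.02,0.069]],"grip":[-1,-1,-1,-1,-1,-1,-1]}'
python3 - <<'E'
from h import *
s=r.read_state();p,d=r.capture("wrist");cv2.imwrite("pics/w1.png",cv2.cvtColor(p,cv2.COLOR_RGB2BGR));np.save("w1p.npy",p);np.save("w1d.npy",d);import pickle;pickle.dump(s,open("w1s","wb"))
print(s["eef_pos"],s["tool_rot"],s["joint_pos"])
C=cam("wrist",s);print(proj(C,[.543,.337,.084]))
E
```

```text
time: 2.35
eef_pos: [0.5427, 0.3347, 0.24]
tool_rot: [2.65, 1.687, -0.001]
contact_force: [-0.6, -0.4, -0.3]
width: 1.001
[0.54272551 0.33472387 0.23999668] [ 2.65019907e+00  1.68688255e+00 -1.01247748e-03] [ 4.31987967e-01  2.79893524e-01  1.26414309e+00 -1.61712731e-04
  1.59818459e+00  8.69110814e-01]
[253.15120094 167.59422306]
```

View pics/w1.png

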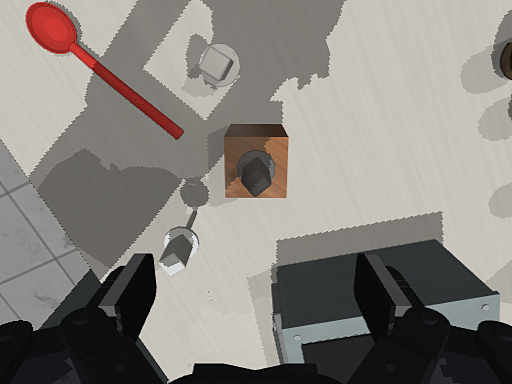

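Run:
```python
from h import *
p=np.load("w1p.npy")[115:205,215:300]
p=np.clip(p.astype(float)*1.8,0,255).astype(np.uint8)
cv2.imwrite("pics/w1c.png",cv2.cvtColor(cv2.resize(p,None,fx=6.5,fy=6.5,interpolation=cv2.INTER_CUBIC),cv2.COLOR_RGB2BGR))
```

```text
(no output)
```

View pics/w1c.png

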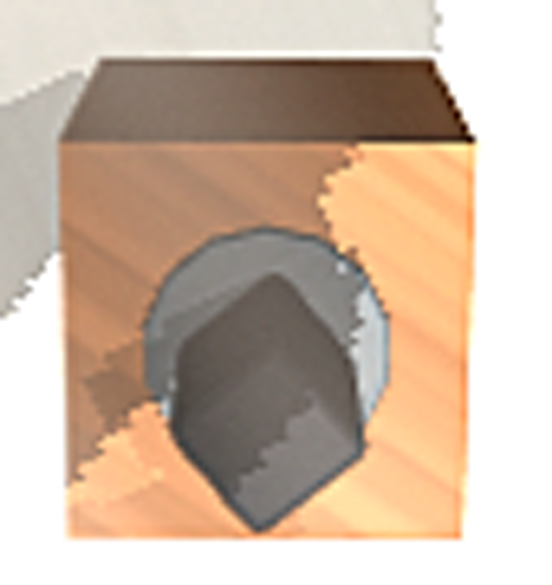

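Run:
```python
from h import *;import pickle
s=pickle.load(open("w1s","rb"));C=cam("wrist",s);p=np.load("w1p.npy");P=cloud(C,np.load("w1d.npy"))
near=np.hypot(P[...,0]-.543,P[...,1]-.337)<.045
def rect(m,z):
    c,_=cv2.findContours(m.astype(np.uint8),0,2);q=max(c,key=cv2.contourArea)
    w=np.array([ray(C,*a,z)[:2] for a in q[:,0].astype(float)],np.float32)*1000
    return cv2.minAreaRect(w),cv2.minEnclosingCircle(w)
print("hz",np.percentile(P[near][:,2],[50,95,99.5]))
print(rect(near&(P[...,2]>.126),.129))
for u,v in [(362,450),(260,530),(172,430),(270,365)]: print(ray(C,215+u/6.5,115+v/6.5,.129)[:2])
print("stand",rect(near&(abs(P[...,2]-.085)<.008),.084))
hsv=cv2.cvtColor(p,cv2.COLOR_RGB2HSV)
fl=near&(abs(P[...,2]-.089)<.0035)&(hsv[...,1]<60)
print("flange",rect(fl,.089), P[fl].mean(0))
# flange circle by ellipse edge pts from crop
pts=[(145,330),(160,285),(200,245),(265,228),(320,245),(365,285),(388,345)]
w=np.array([ray(C,215+u/6.5,115+v/6.5,.089)[:2] for u,v in pts])
A=np.c_[2*w,np.ones(len(w))];x=np.linalg.lstsq(A,(w**2).sum(1),rcond=None)[0];print("circ",x[:2],np.sqrt(x[2]+x[:2]@x[:2]))
```

```text
hz [0.29003336 0.32371583 0.32544647]
(((376.0148620605469, 272.25909423828125), (139.38839721679688, 80.29398345947266), 63.57936477661133), ((376.12872314453125, 272.2025146484375), 79.09629821777344))
[0.5547332  0.32994038]
[0.53956489 0.32596624]
[0.53545877 0.34168733]
[0.54927056 0.3439827 ]
stand (((545.0549926757812, 336.7558288574219), (56.86935806274414, 56.08266830444336), 64.9211196899414), ((544.6571655273438, 336.6044006347656), 39.319969177246094))
flange (((546.8271484375, 339.8264465332031), (25.659561157226562, 32.70130920410156), 62.99917221069336), ((545.1198120117188, 336.6216125488281), 16.808792114257812)) [0.5482296  0.3423229  0.08921874]
circ [0.54506774 0.33631405] 0.016443961732681936
```

```bash
python3 -c "
from h import *
plan([.545,.336,.2],105)"
```

```text
t 2.4 off [0.003  0.0016 0.0508] rot [ 1.000e-04 -0.000e+00 -2.227e-01]
```

```bash
python3 -m pendant '{"rot":[[0,0,-0.223],[0,0,-0.223],[0,0,-0.223],[0,0,-0.223],[0,0,-0.223],[0,0,-0.223],[0,0,-0.223],[0,0,-0.223]],"offset":[[0.003,0.0016,0.02],[0.003,0.0016,0.02],[0.003,0.0016,0.02],[0.003,0.0016,0.02],[0.003,0.0016,0.02],[0.003,0.0016,0.02],[0.003,0.0016,0.02],[0.003,0.0016,0.02]],"grip":[-1,-1,-1,-1,-1,-1,-1,-1]}'
python3 - <<'E'
from h import *
s=r.read_state();p,d=r.capture("wrist");cv2.imwrite("pics/w2.png",cv2.cvtColor(p,cv2.COLOR_RGB2BGR));np.save("w2p.npy",p);np.save("w2d.npy",d);import pickle;pickle.dump(s,open("w2s","wb"))
C=cam("wrist",s);c=proj(C,[.545,.336,.1]);u0,v0=(c-[42,45]).astype(int);print(s["eef_pos"],u0,v0)
p=np.clip(p[v0:v0+90,u0:u0+85].astype(float)*1.8,0,255).astype(np.uint8)
cv2.imwrite("pics/w2c.png",cv2.cvtColor(cv2.resize(p,None,fx=6.5,fy=6.5,interpolation=cv2.INTER_CUBIC),cv2.COLOR_RGB2BGR))
E
```

```text
time: 3.07
eef_pos: [0.5452, 0.3358, 0.2251]
tool_rot: [1.915, 2.49, 0.002]
contact_force: [0.0, -0.3, -0.2]
width: 1.002
[0.54517957 0.33580098 0.22511294] 211 134
```

View pics/w2c.png

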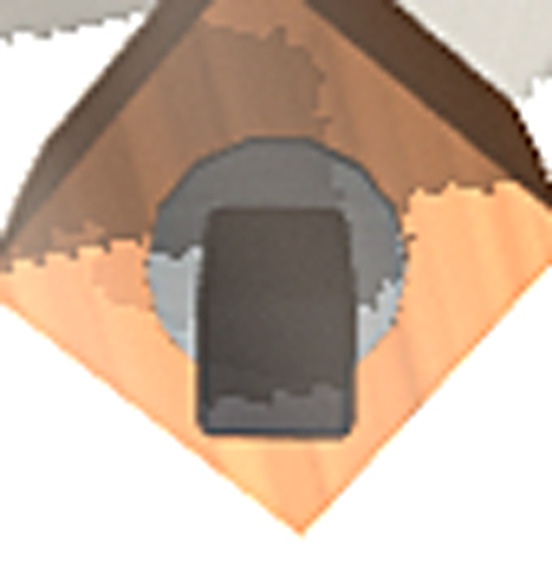

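View pics/w2.png

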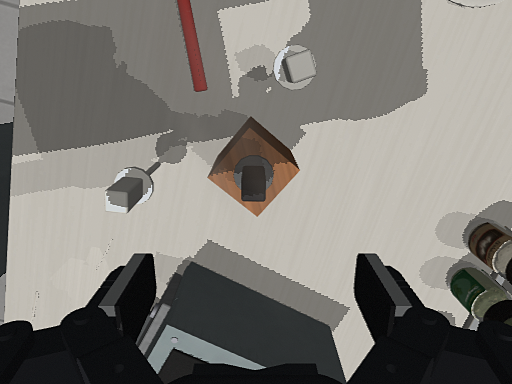

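```bash
python3 -m pendant '{"rot":[[0,0,0],[0,0,0],[0,0,0],[0,0,0],[0,0,0],[0,0,0],[0,0,0],[0,0,0]],"offset":[[0,0,0.04],[0,0,0.08],[0,0,0.11],[0,0,0.14],[0,0,0.155],[0,0,0.166],[0,0,0.166],[0,0,0.166]],"grip":[-1,-1,-1,-1,-1,-1,-1,-1]}' 60
python3 -m pendant '{"rot":[[0,0,0],[0,0,0],[0,0,0],[0,0,0],[0,0,0],[0,0,0],[0,0,0],[0,0,0],[0,0,0],[0,0,0]],"offset":[[0,0,0],[0,0,0],[0,0,0],[0,0,0],[0,0,0],[0,0,0],[0,0,0],[0,0,0],[0,0,0],[0,0,0]],"grip":[0.2,0.2,0.4,0.4,1,1,1,1,1,1]}' 60
```

```text
time: 3.78
eef_pos: [0.5454, 0.3367, 0.0923]
tool_rot: [1.912, 2.493, 0.001]
contact_force: [0.1, 0.6, 0.4]
width: 1.001
time: 4.62
eef_pos: [0.5452, 0.3367, 0.0917]
tool_rot: [1.911, 2.494, 0.001]
contact_force: [-1.0, -0.6, 5.6]
width: 0.203
```

```bash
python3 -m pendant '{"rot":[[0,0,0],[0,0,0],[0,0,0],[0,0,0],[0,0,0]],"offset":[[0,0,-0.01],[0,0,-0.02],[0,0,-0.03],[0,0,-0.04],[0,0,-0.05]],"grip":[1,1,1,1,1]}'
python3 -m pendant '{"rot":[[0,0,0],[0,0,0],[0,0,0],[0,0,0],[0,0,0],[0,0,0]],"offset":[[0,0,-0.03],[0,0,-0.06],[0,0,-0.1],[0,0,-0.14],[0,0,-0.16],[0,0,-0.16]],"grip":[1,1,1,1,1,1]}'
python3 - <<'E'
from h import *
s=r.read_state();p,d=r.capture("wrist");cv2.imwrite("pics/w3.png",cv2.cvtColor(p,cv2.COLOR_RGB2BGR))
print(s["contact_force"],s["width"])
# slot est: TCP target beside slot
plan([.632,.050,.29],105)
E
```

```text
time: 5.03
eef_pos: [0.5451, 0.3367, 0.1325]
tool_rot: [1.911, 2.494, 0.001]
contact_force: [-0.3, 0.1, -0.5]
width: 0.203
time: 5.53
eef_pos: [0.5458, 0.3371, 0.2646]
tool_rot: [1.909, 2.491, 0.009]
contact_force: [0.1, -0.4, -1.1]
width: 0.204
[ 0.13867312 -0.44700462 -1.1476742 ] 0.20364810837939623
t 5.5833 off [-0.3743  0.0113 -0.0355] rot [ 0.0012 -0.0002  0.0004]
```

View pics/w3.png

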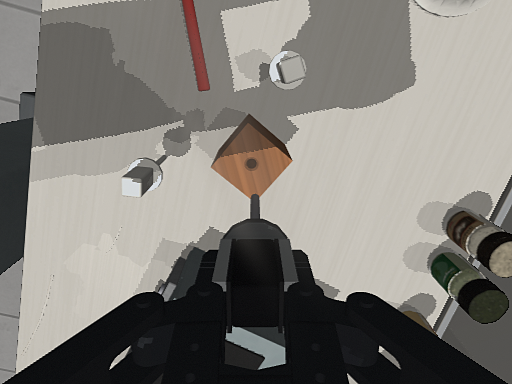

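```bash
python3 -m pendant '{"rot":[[0,0,0]],"offset":[[0,0,0]],"grip":[1]}'
python3 - <<'E'
from h import *
s=r.read_state();p,d=r.capture("wrist");cv2.imwrite("pics/w4c.png",cv2.cvtColor(cv2.resize(p[130:230,205:305],None,fx=6,fy=6,interpolation=cv2.INTER_CUBIC),cv2.COLOR_RGB2BGR))
C=cam("wrist",s);print(s["eef_pos"],s["tool_rot"])
R=Ro.from_rotvec(s["tool_rot"]).as_matrix();tip=R@[0,0,.0837]+s["eef_pos"];print("tip",tip,(proj(C,tip)-[205,130])*6)
sub=p[130:200,220:285].max(-1);m=(sub<75).astype(np.uint8)
k,l,st,ce=cv2.connectedComponentsWithStats(m)
for i in range(1,k):
    if st[i][4]>10: print(ce[i]+[220,130],st[i],ray(C,*(ce[i]+[220,130]),.084))
print((proj(C,[.5452,.3367,.084])-[205,130])*6)
plan([.632,.050,.29],105)
E
```

```text
time: 5.67
eef_pos: [0.5449, 0.3366, 0.259]
tool_rot: [-1.911, -2.493, 0.001]
contact_force: [0.6, 0.2, -1.2]
width: 0.201
[0.5448506  0.33655027 0.25895037] [-1.91059946e+00 -2.49349866e+00  5.59330953e-04]
tip [0.54481472 0.3365402  0.17525038] [290.771996   398.01183431]
[227.72321429 145.19642857] [  0   0  19  29 112] [0.51681324 0.34778523 0.084     ]
[273.90862944 138.43147208] [ 39   0  26  22 197] [0.55646704 0.36498899 0.084     ]
[255.73333333 162.73333333] [31 30  8  9 15] [0.54628228 0.33839788 0.084     ]
[254.68421053 196.97368421] [31 64  8  6 38] [0.55423366 0.30505666 0.084     ]
[294.94928913 204.80039768]
t 5.7167 off [-0.3742  0.0122 -0.0397] rot [-0.0005  0.0001  0.0004]
```

View pics/w4c.png

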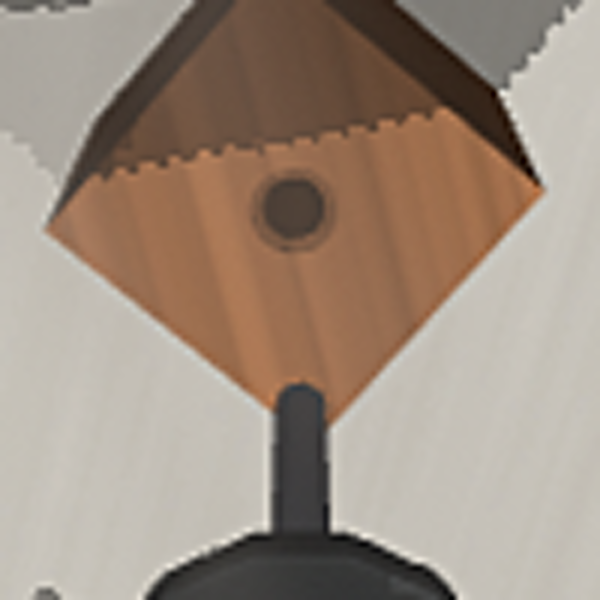

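Run:
```python
from h import *
P=cloud(cam("scene"),np.load("scene0_d.npy"))
for u,v in [(205,135),(207,160),(207,180),(175,190),(143,185),(125,195),(260,130),(300,100),(240,171),(232,165),(150,60)]: print(u,v,P[v,u].round(3))
```

```text
205 135 [0.801 0.048 0.192]
207 160 [0.792 0.053 0.117]
207 180 [0.694 0.127 0.115]
175 190 [0.8   0.166 0.055]
143 185 [0.818 0.254 0.097]
125 195 [0.805 0.315 0.095]
260 130 [ 0.875 -0.237  0.108]
300 100 [ 0.873 -0.434  0.171]
240 171 [ 0.833 -0.108  0.01 ]
232 165 [ 0.871 -0.105  0.019]
150 60 [0.87  0.157 0.41 ]
```

```bash
python3 -m pendant '{"rot":[[0,0,0],[0,0,0],[0,0,0],[0,0,0],[0,0,0],[0,0,0],[0,0,0],[0,0,0],[0,0,0],[0,0,0],[0,0,0]],"offset":[[0,0,-0.04],[-0.07,0.002,-0.04],[-0.13,0.004,-0.04],[-0.19,0.006,-0.04],[-0.25,0.008,-0.04],[-0.3,0.01,-0.04],[-0.34,0.011,-0.04],[-0.365,0.012,-0.04],[-0.374,0.012,-0.04],[-0.374,0.012,-0.04],[-0.374,0.012,-0.04]],"grip":[1,1,1,1,1,1,1,1,1,1,1]}'
python3 - <<'E'
from h import *
s=r.read_state();p,d=r.capture("wrist");cv2.imwrite("pics/w5.png",cv2.cvtColor(p,cv2.COLOR_RGB2BGR));np.save("w5p.npy",p)
import pickle;pickle.dump(s,open("w5s","wb"))
C=cam("wrist",s);print(proj(C,[.632,.05,.115]))
E
```

```text
time: 6.63
eef_pos: [0.6319, 0.05, 0.2901]
tool_rot: [-1.911, -2.491, 0.001]
contact_force: [0.1, 0.3, -1.9]
width: 0.2
[254.11497713 164.31827565]
```

View pics/w5.png

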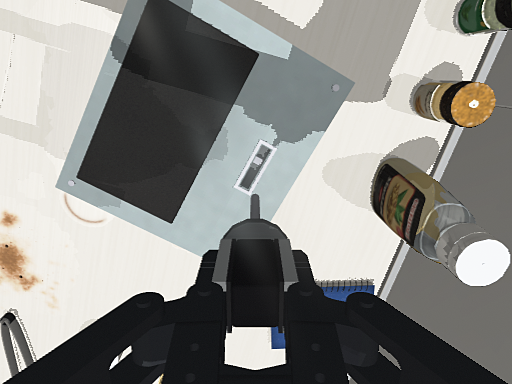

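Run:
```python
from h import *
p=np.load("w5p.npy")
cv2.imwrite("pics/w5c.png",cv2.cvtColor(cv2.resize(p[130:210,215:295],None,fx=7.5,fy=7.5,interpolation=cv2.INTER_CUBIC),cv2.COLOR_RGB2BGR))
```

```text
(no output)
```

View pics/w5c.png

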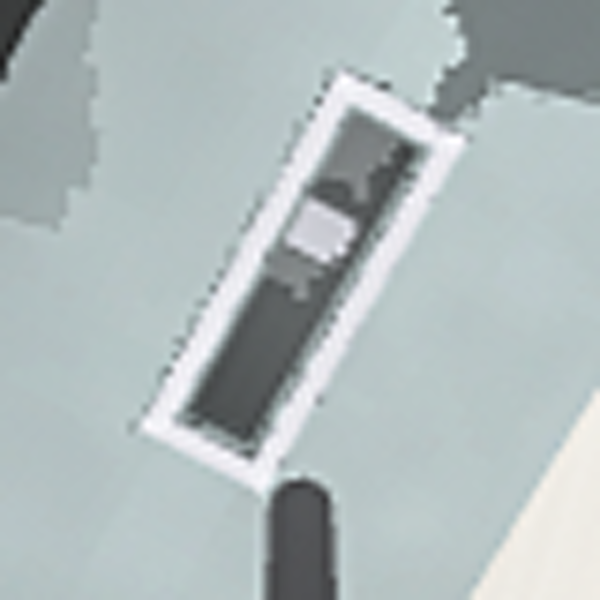

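Run:
```python
from h import *
s=r.read_state();p,d=r.capture("wrist");np.save("w6p.npy",p);np.save("w6d.npy",d)
import pickle;pickle.dump(s,open("w6s","wb"))
C=cam("wrist",s);P=cloud(C,d);print(s["eef_pos"])
# frame = bright
sub=P[130:210,215:295]
q=lambda u,v:(215+u/7.5,130+v/7.5)
for n,(u,v) in dict(pad=(318,232),pad2=(312,245),low=(250,360),up=(365,150),dk=(350,270),mid=(293,268)).items():
    a=q(u,v);print(n,P[int(round(a[1])),int(round(a[0]))].round(4))
# inner corners
cor=[(350,105),(432,150),(260,462),(178,418)]
W=np.array([ray(C,*q(*c),.115) for c in cor]);print(W.round(4),"ctr",W.mean(0),np.linalg.norm(np.diff(W,axis=0),axis=1), np.degrees(np.arctan2(*(W[3]-W[0])[1::-1])))
cor=[(345,72),(465,140),(268,490),(145,425)]
W=np.array([ray(C,*q(*c),.115) for c in cor]);print("outer ctr",W.mean(0),np.linalg.norm(np.diff(W,axis=0),axis=1), np.degrees(np.arctan2(*(W[3]-W[0])[1::-1])))
R=Ro.from_rotvec(s["tool_rot"]).as_matrix();tip=R@[0,0,.0837]+s["eef_pos"];print("tip",tip,(proj(C,tip)-[215,130])*7.5)
np.set_printoptions(linewidth=250)
print((P[140:194,235:275,2]*1000).astype(int)[::2,::1])
```

```text
[0.63181576 0.05084005 0.29044014]
pad [0.6359 0.0475 0.0843]
pad2 [0.6366 0.045  0.0825]
low [0.6321 0.0249 0.0757]
up [0.6407 0.0585 0.0739]
dk [0.6397 0.0511 0.1147]
mid [0.635  0.039  0.0741]
[[0.6338 0.0714 0.115 ]
 [0.6451 0.0686 0.115 ]
 [0.6349 0.0234 0.115 ]
 [0.6232 0.0264 0.115 ]] ctr [0.6342467  0.04742071 0.115     ] [0.01170257 0.04632949 0.0121032 ] -103.20990671007
outer ctr [0.63425631 0.04757576 0.115     ] [0.01721688 0.05226886 0.0181272 ] -104.07908666734112
tip [0.63169099 0.0508798  0.20674025] [288.46036376 497.51027428]
[[114 115 115 ... 116 115 115]
 [115 115 115 ... 113 114 115]
 [114 113 116 ... 115 115 114]
 ...
 [116 115 116 ... 115 115 115]
 [116 114 115 ... 116 115 115]
 [116 115 115 ... 114 115 116]]
```

Run:
```python
from h import *
import pickle
s=pickle.load(open("w6s","rb"));C=cam("wrist",s)
q=lambda u,v:(215+u/7.5,130+v/7.5)
sv=np.array([np.cos(np.radians(76)),np.sin(np.radians(76))]);ct=np.array([.6343,.0475])
for z in (.083,.0845):
  W=np.array([ray(C,*q(*c),z)[:2] for c in [(310,197),(358,222),(330,268),(282,240)]])
  print(z,"along",((W-ct)@sv*1000).round(1),"across",((W-ct)@[sv[1],-sv[0]]*1000).round(1),W.mean(0))
p=np.load("w6p.npy");P=cloud(C,np.load("w6d.npy"))
m=(p.min(-1)>150)&(P[...,2]<.095)&(P[...,2]>.07)&(np.hypot(P[...,0]-.634,P[...,1]-.047)<.03)
print("mask",m.sum(),np.median(P[m],0))
R=Ro.from_rotvec(s["tool_rot"]).as_matrix();print("toolx",R[:,0],"y",R[:,1])
```

```text
0.083 along [ 4.2  4.3 -3.3 -3. ] across [-1.3  6.2  6.  -1.7] [0.63666402 0.04749167]
0.0845 along [ 4.5  4.6 -2.9 -2.7] across [-1.5  6.   5.8 -1.9] [0.63655766 0.04783676]
mask 52 [0.6358687  0.04710417 0.08358696]
toolx [-2.60208483e-01  9.65552085e-01  8.46440840e-04] y [ 0.96555131  0.26020943 -0.00131571]
```

```bash
python3 -c "
from h import *
plan([.6337,.0467,.211],105)"
```

```text
t 6.7333 off [-0.0063  0.0009  0.0997] rot [-0.0003 -0.0002  0.0007]
```

```bash
python3 -m pendant '{"rot":[[0,0,0],[0,0,0],[0,0,0],[0,0,0],[0,0,0],[0,0,0]],"offset":[[-0.006,0.001,0.03],[-0.006,0.001,0.06],[-0.006,0.001,0.085],[-0.006,0.001,0.099],[-0.006,0.001,0.099],[-0.006,0.001,0.099]],"grip":[1,1,1,1,1,1]}'
python3 - <<'E'
from h import *
s=r.read_state();p,d=r.capture("wrist");cv2.imwrite("pics/w7.png",cv2.cvtColor(cv2.resize(p[140:220,215:295],None,fx=7.5,fy=7.5,interpolation=cv2.INTER_CUBIC),cv2.COLOR_RGB2BGR))
np.save("w7p.npy",p);np.save("w7d.npy",d)
import pickle;pickle.dump(s,open("w7s","wb"));C=cam("wrist",s)
print(s["eef_pos"])
R=Ro.from_rotvec(s["tool_rot"]).as_matrix();tip=R@[0,0,.0837]+s["eef_pos"]
for a in (tip,[.6343,.0475,.115],[.6343+.0053,.0475+.0213,.115],[.6343-.0053,.0475-.0213,.115]):print((proj(C,a)-[215,140])*7.5)
E
```

```text
time: 7.23
eef_pos: [0.634, 0.0466, 0.2126]
tool_rot: [-1.909, -2.495, -0.0]
contact_force: [-0.9, -1.0, -0.3]
width: 0.207
[0.6340452  0.0466256  0.21259446]
[288.45431585 422.51169043]
[293.71217087 367.78777338]
[405.7112669  176.45823472]
[186.86088697 550.32323641]
```

View pics/w7.png

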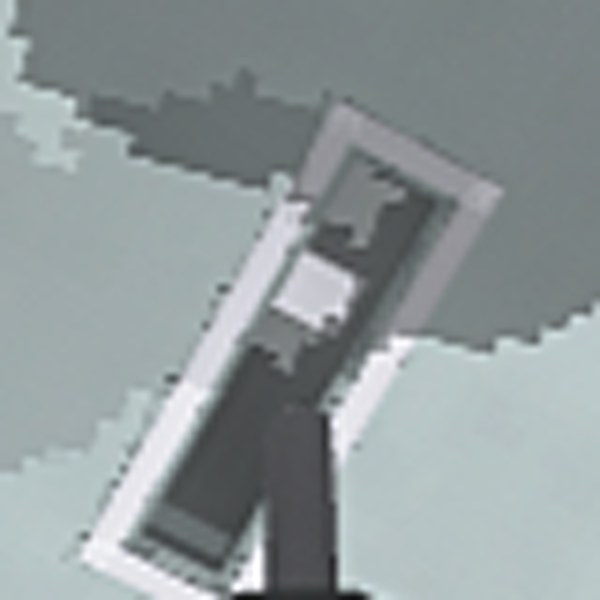

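Run:
```python
from h import *
import pickle
s=pickle.load(open("w7s","rb"));C=cam("wrist",s)
q=lambda u,v:(215+u/7.5,140+v/7.5)
W=np.array([ray(C,*q(*c),.115)[:2] for c in [(350,148),(460,202),(228,570),(128,532)]])
ct=W.mean(0);d=W[0]+W[1]-W[2]-W[3];a=np.arctan2(d[1],d[0]);sv=np.array([np.cos(a),np.sin(a)]);nv=np.array([sv[1],-sv[0]])
print("slot",ct,np.degrees(a),[np.linalg.norm(W[i]-W[i-1]) for i in range(4)])
O=np.array([ray(C,*q(*c),.115)[:2] for c in [(338,100),(505,188)]]);print("outer top edge mid across",(O.mean(0)-ct)@nv,(O.mean(0)-ct)@sv)
tw=ray(C,*q(298,433),s["eef_pos"][2]-.0837)[:2]
print("tip img",tw,"across",(tw-ct)@nv*1000,"along",(tw-ct)@sv*1000)
for z in(.083,.084):
  V=np.array([ray(C,*q(*c),z)[:2] for c in [(310,252),(358,275),(325,328),(272,298)]]);print("pad along",((V-ct)@sv*1000).round(1),"across",((V-ct)@nv*1000).round(1))
P=cloud(C,np.load("w7d.npy"));p=np.load("w7p.npy")
m=(p.min(-1)>130)&(P[...,2]<.095)&(P[...,2]>.07)&(np.hypot(P[...,0]-.634,P[...,1]-.047)<.03);print(m.sum(),np.median(P[m],0))
```

```text
slot [0.63384608 0.0474065 ] 75.23520146516759 [np.float64(0.04485475975095445), np.float64(0.011794149459069533), np.float64(0.04412719630616023), np.float64(0.01073487264208085)]
outer top edge mid across -0.00015326726037529815 0.025624458250896976
tip img [0.63515518 0.04587699] across 1.6556658671945432 along -1.145377593157305
pad along [ 3.5  3.8 -3.2 -3.1] across [ 0.6  6.4  6.3 -0.4]
pad along [ 3.7  4.1 -3.  -2.9] across [ 0.4  6.3  6.2 -0.6]
85 [0.63658542 0.04693133 0.08318296]
```

```bash
python3 -m pendant '{"rot":[[0,0,0],[0,0,0],[0,0,0],[0,0,0]],"offset":[[0.0027,-0.0008,0.005],[0.0027,-0.0008,0.01],[0.0027,-0.0008,0.01],[0.0027,-0.0008,0.01]],"grip":[1,1,1,1]}'
python3 - <<'E'
from h import *
s=r.read_state();p,d=r.capture("wrist");cv2.imwrite("pics/w8.png",cv2.cvtColor(cv2.resize(p[140:220,215:295],None,fx=7.5,fy=7.5,interpolation=cv2.INTER_CUBIC),cv2.COLOR_RGB2BGR))
np.save("w8p.npy",p);np.save("w8d.npy",d)
import pickle;pickle.dump(s,open("w8s","wb"));C=cam("wrist",s)
print(s["eef_pos"])
E
```

```text
time: 7.62
eef_pos: [0.633, 0.0478, 0.2042]
tool_rot: [-1.911, -2.494, -0.0]
contact_force: [-0.1, -0.5, -1.1]
width: 0.205
[0.63295061 0.04775567 0.20420793]
```

View pics/w8.png

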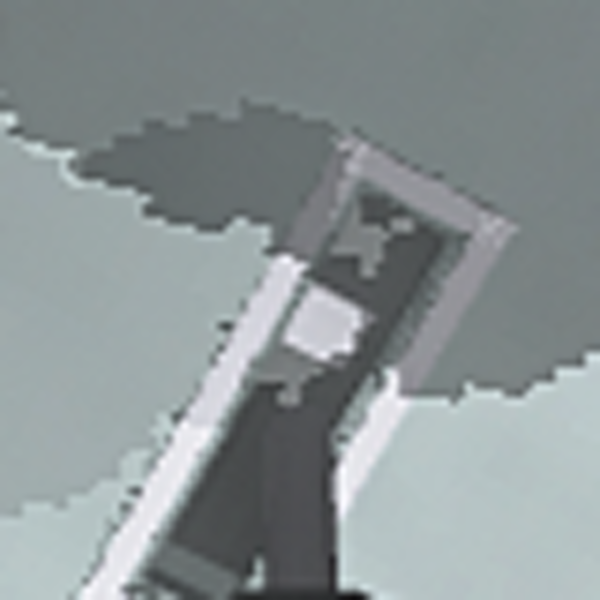

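Run:
```python
from h import *
import pickle
s=pickle.load(open("w8s","rb"));C=cam("wrist",s)
q=lambda u,v:(215+u/7.5,140+v/7.5)
f=lambda u,v,z=.115:ray(C,*q(u,v),z)[:2]
a=np.radians(76);sv=np.array([np.cos(a),np.sin(a)]);nv=np.array([sv[1],-sv[0]])
o=f(300,400)
print("outer left", [((f(*c)-o)@nv*1000).round(2) for c in [(343,137),(270,255),(195,375),(110,530)]])
print("outer right",[((f(*c)-o)@nv*1000).round(2) for c in [(518,228),(460,320),(345,515)]])
print("inner left", [((f(*c)-o)@nv*1000).round(2) for c in [(358,180),(300,290),(150,580)]])
print("inner right",[((f(*c)-o)@nv*1000).round(2) for c in [(470,238),(385,380),(345,430)]])
print("inner top along",[((f(*c)-o)@sv*1000).round(2) for c in [(360,180),(470,238)]])
for z in(.118,.1205,.123):
  t=f(300,445,z);print("tip",z,t,((t-o)@nv*1000).round(2),((t-o)@sv*1000).round(2))
V=np.array([f(*c,.0835) for c in [(315,283),(375,318),(338,363),(285,335)]]);print("pad along",((V-o)@sv*1000).round(1))
p=np.clip(np.load("w8p.npy")[185:225,235:275]*3.0,0,255).astype(np.uint8)
cv2.imwrite("pics/w8b.png",cv2.cvtColor(cv2.resize(p,None,fx=14,fy=14,interpolation=cv2.INTER_CUBIC),cv2.COLOR_RGB2BGR))
```

```text
outer left [np.float64(-8.92), np.float64(-9.35), np.float64(-9.86), np.float64(-9.54)]
outer right [np.float64(9.45), np.float64(9.24), np.float64(9.44)]
inner left [np.float64(-5.73), np.float64(-5.27), np.float64(-3.74)]
inner right [np.float64(6.05), np.float64(6.04), np.float64(5.2)]
inner top along [np.float64(21.37), np.float64(21.51)]
tip 0.118 [0.634801   0.04502655] 1.66 -3.0
tip 0.1205 [0.63456025 0.04590015] 1.22 -2.21
tip 0.123 [0.6343195  0.04677376] 0.77 -1.43
pad along [ 2.8  2.5 -3.8 -3.8]
```

View pics/w8b.png

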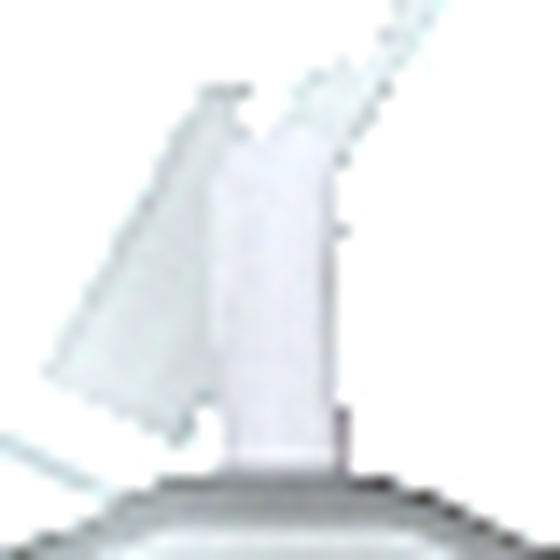

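```bash
python3 -m pendant '{"rot":[[0,0,0],[0,0,0],[0,0,0]],"offset":[[0.0016,-0.0005,0],[0.0016,-0.0005,0.003],[0.0016,-0.0005,0.004]],"grip":[1,1,1]}'
python3 -m pendant '{"rot":[[0,0,0],[0,0,0]],"offset":[[0,0,0.002],[0,0,0.002]],"grip":[1,1]}'
python3 - <<'E'
from h import *
s=r.read_state();p,d=r.capture("wrist");cv2.imwrite("pics/w9.png",cv2.cvtColor(cv2.resize(np.clip(p[150:220,215:295].astype(float)*1.5,0,255).astype(np.uint8),None,fx=7.5,fy=7.5,interpolation=cv2.INTER_CUBIC),cv2.COLOR_RGB2BGR))
print(s["eef_pos"],s["contact_force"])
E
```

```text
time: 7.92
eef_pos: [0.6322, 0.0489, 0.2007]
tool_rot: [-1.911, -2.494, -0.0]
contact_force: [-0.6, -0.4, -1.7]
width: 0.204
time: 8.08
eef_pos: [0.6321, 0.0489, 0.1989]
tool_rot: [-1.91, -2.493, 0.0]
contact_force: [0.2, -0.1, -1.6]
width: 0.202
[0.63214979 0.04885529 0.19890567] [ 0.16570482 -0.12479516 -1.56771125]
```

View pics/w9.png

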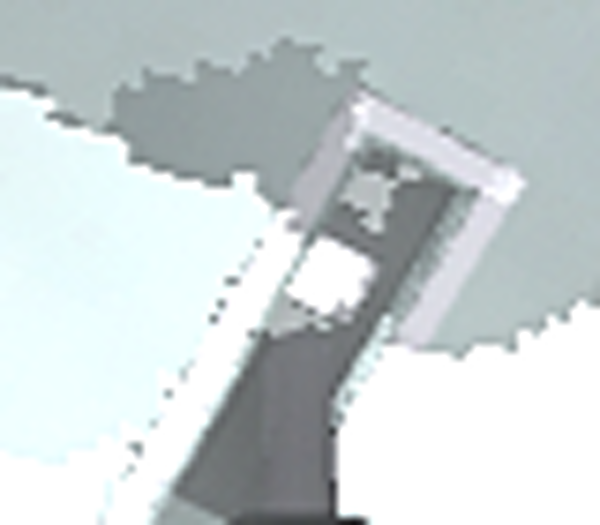

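```bash
python3 -m pendant '{"rot":[[0,0,0],[0,0,0],[0,0,0]],"offset":[[0,0,0.002],[0,0,0.004],[0,0,0.005]],"grip":[1,1,1]}'
python3 -m pendant '{"rot":[[0,0,0],[0,0,0],[0,0,0]],"offset":[[0,0,0.002],[0,0,0.004],[0,0,0.005]],"grip":[1,1,1]}'
python3 -m pendant '{"rot":[[0,0,0],[0,0,0],[0,0,0]],"offset":[[0,0,0.002],[0,0,0.004],[0,0,0.006]],"grip":[1,1,1]}'
python3 -m pendant '{"rot":[[0,0,0],[0,0,0],[0,0,0]],"offset":[[0,0,0.002],[0,0,0.004],[0,0,0.006]],"grip":[1,1,1]}'
```

```text
time: 8.38
eef_pos: [0.6322, 0.0488, 0.195]
tool_rot: [-1.911, -2.493, 0.0]
contact_force: [0.6, -0.1, -0.1]
width: 0.204
time: 8.63
eef_pos: [0.6322, 0.0488, 0.191]
tool_rot: [-1.911, -2.493, 0.0]
contact_force: [0.2, -0.2, -1.3]
width: 0.2
time: 8.88
eef_pos: [0.6323, 0.0488, 0.1864]
tool_rot: [-1.911, -2.494, -0.0]
contact_force: [-0.5, 0.3, -0.4]
width: 0.204
time: 9.13
eef_pos: [0.6322, 0.0489, 0.1815]
tool_rot: [-1.911, -2.494, -0.0]
contact_force: [0.3, -0.2, -0.4]
width: 0.204
```

```bash
python3 -m pendant '{"rot":[[0,0,0],[0,0,0],[0,0,0],[0,0,0]],"offset":[[0,0,0.003],[0,0,0.006],[0,0,0.009],[0,0,0.012]],"grip":[1,1,1,1]}'
for i in 1; do :; done; python3 -m pendant '{"rot":[[0,0,0],[0,0,0],[0,0,0]],"offset":[[0,0,0.001],[0,0,0.00125],[0,0,0.00125]],"grip":[1,1,1]}'
python3 -m pendant '{"rot":[[0,0,0],[0,0,0],[0,0,0]],"offset":[[0,0,0.001],[0,0,0.00125],[0,0,0.00125]],"grip":[1,1,1]}'
python3 -m pendant '{"rot":[[0,0,0],[0,0,0],[0,0,0]],"offset":[[0,0,0.001],[0,0,0.00125],[0,0,0.00125]],"grip":[1,1,1]}'
```

```text
time: 9.47
eef_pos: [0.6322, 0.0489, 0.1718]
tool_rot: [-1.911, -2.494, -0.0]
contact_force: [-0.9, -0.2, -0.9]
width: 0.201
time: 9.72
eef_pos: [0.6322, 0.0489, 0.1711]
tool_rot: [-1.911, -2.494, 0.0]
contact_force: [0.3, 0.1, -1.2]
width: 0.205
time: 9.97
eef_pos: [0.6322, 0.0489, 0.1701]
tool_rot: [-1.911, -2.494, -0.0]
contact_force: [-0.0, 0.0, -0.8]
width: 0.201
time: 10.22
eef_pos: [0.6322, 0.0489, 0.169]
tool_rot: [-1.911, -2.494, 0.0]
contact_force: [-0.1, 0.1, -1.1]
width: 0.206
```

```bash
python3 -m pendant '{"rot":[[0,0,0],[0,0,0],[0,0,0]],"offset":[[0,0,0.001],[0,0,0.00125],[0,0,0.00125]],"grip":[1,1,1]}'
python3 -m pendant '{"rot":[[0,0,0],[0,0,0],[0,0,0]],"offset":[[0,0,0.001],[0,0,0.00125],[0,0,0.00125]],"grip":[1,1,1]}'
python3 -m pendant '{"rot":[[0,0,0],[0,0,0],[0,0,0]],"offset":[[0,0,0.001],[0,0,0.00125],[0,0,0.00125]],"grip":[1,1,1]}'
```

```text
time: 10.47
eef_pos: [0.6322, 0.0489, 0.168]
tool_rot: [-1.911, -2.494, 0.0]
contact_force: [-0.5, -0.6, -0.8]
width: 0.203
time: 10.72
eef_pos: [0.6322, 0.0489, 0.167]
tool_rot: [-1.911, -2.494, 0.0]
contact_force: [0.4, 0.2, 0.3]
width: 0.203
time: 10.97
eef_pos: [0.6324, 0.0489, 0.1664]
tool_rot: [1.911, 2.493, 0.001]
contact_force: [0.1, 0.6, 2.3]
width: 0.202
```

```bash
python3 -m pendant '{"rot":[[0,0,0],[0,0,0],[0,0,0]],"offset":[[0,0,0.001],[0,0,0.00125],[0,0,0.00125]],"grip":[1,1,1]}'
python3 -m pendant '{"rot":[[0,0,0],[0,0,0],[0,0,0]],"offset":[[0,0,0.001],[0,0,0.00125],[0,0,0.00125]],"grip":[1,1,1]}'
python3 -m pendant '{"rot":[[0,0,0],[0,0,0],[0,0,0]],"offset":[[0,0,0.001],[0,0,0.00125],[0,0,0.00125]],"grip":[1,1,1]}'
```

```text
time: 11.22
eef_pos: [0.6324, 0.0489, 0.1653]
tool_rot: [1.911, 2.493, 0.0]
contact_force: [0.5, -0.1, 2.9]
width: 0.206
time: 11.47
eef_pos: [0.6323, 0.0489, 0.1642]
tool_rot: [1.911, 2.494, 0.0]
contact_force: [1.6, -0.7, 4.7]
width: 0.204
time: 11.72
eef_pos: [0.6323, 0.0488, 0.1631]
tool_rot: [1.911, 2.494, 0.0]
contact_force: [1.5, 0.3, 4.8]
width: 0.204
```

```bash
python3 -m pendant '{"rot":[[0,0,0],[0,0,0],[0,0,0]],"offset":[[0,0,0.0007],[0,0,0.001],[0,0,0.001]],"grip":[1,1,1]}'
python3 -m pendant '{"rot":[[0,0,0],[0,0,0],[0,0,0]],"offset":[[0,0,0.0005],[0,0,0.0008],[0,0,0.0008]],"grip":[1,1,1]}'
python3 - <<'E'
from h import *
p,d=r.capture("scene");q,_=r.capture("top")
cv2.imwrite("pics/s1.png",cv2.cvtColor(np.hstack([cv2.resize(p[150:270,180:340],(400,300)),cv2.resize(q[140:245,200:340],(400,300))]),cv2.COLOR_RGB2BGR))
E
```

```text
time: 11.97
eef_pos: [0.6324, 0.0489, 0.1624]
tool_rot: [1.911, 2.494, 0.0]
contact_force: [1.5, 0.9, 5.6]
width: 0.2
time: 12.22
eef_pos: [0.6324, 0.0489, 0.1618]
tool_rot: [1.911, 2.494, 0.0]
contact_force: [0.6, -0.3, 5.3]
width: 0.204
```

View pics/s1.png

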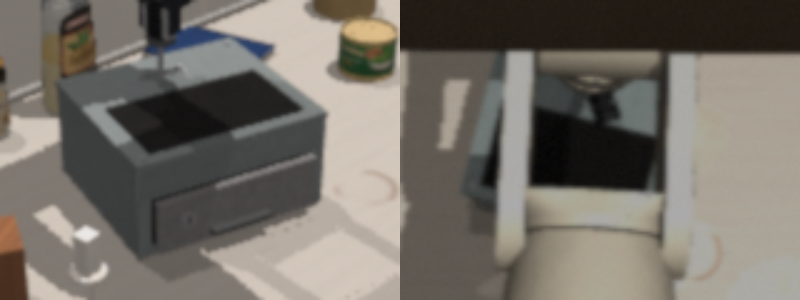

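Not open yet after about 5 mm of travel at 6 N. I'll go on in half-millimetre steps.

```bash
python3 -m pendant '{"rot":[[0,0,0],[0,0,0],[0,0,0]],"offset":[[0,0,0.0004],[0,0,0.0006],[0,0,0.0006]],"grip":[1,1,1]}'
python3 - <<'E'
from h import *
p,d=r.capture("scene")
cv2.imwrite("pics/s2.png",cv2.cvtColor(cv2.resize(p[150:270,180:340],(400,300)),cv2.COLOR_RGB2BGR))
E
```

```text
time: 12.57
eef_pos: [0.6323, 0.0489, 0.1612]
tool_rot: [1.911, 2.494, 0.0]
contact_force: [0.8, 0.3, 4.4]
width: 0.204
```

View pics/s2.png

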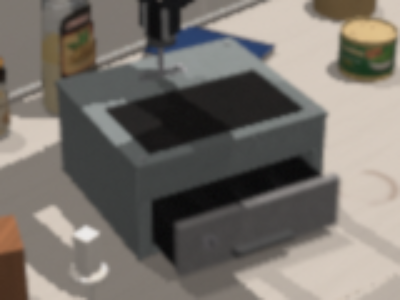

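The drawer has sprung out: its front is at about (255,230) in the crop. I'll withdraw the pin straight up.

```bash
python3 -m pendant '{"rot":[[0,0,0],[0,0,0],[0,0,0],[0,0,0],[0,0,0],[0,0,0],[0,0,0],[0,0,0],[0,0,0],[0,0,0],[0,0,0]],"offset":[[0,0,-0.005],[0,0,-0.015],[0,0,-0.025],[0,0,-0.04],[0,0,-0.055],[0,0,-0.07],[0,0,-0.09],[0,0,-0.11],[0,0,-0.125],[0,0,-0.125],[0,0,-0.125]],"grip":[1,1,1,1,1,1,1,1,1,1,1]}'
python3 -c "
from h import *
plan([.5452,.3367,.26],105)"
```

```text
time: 13.53
eef_pos: [0.6324, 0.0488, 0.2617]
tool_rot: [1.91, 2.493, 0.001]
contact_force: [-0.5, 0.6, -2.5]
width: 0.202
t 13.5333 off [ 0.3758 -0.0117  0.002 ] rot [0.0003 0.0001 0.0004]
```

```bash
python3 -m pendant '{"rot":[[0,0,0],[0,0,0],[0,0,0],[0,0,0],[0,0,0],[0,0,0],[0,0,0],[0,0,0],[0,0,0],[0,0,0],[0,0,0]],"offset":[[0.04,-0.001,0],[0.09,-0.003,0],[0.14,-0.005,0],[0.2,-0.007,0],[0.26,-0.009,0],[0.31,-0.01,0],[0.35,-0.011,0],[0.37,-0.0117,0],[0.3758,-0.0117,0.002],[0.3758,-0.0117,0.002],[0.3758,-0.0117,0.002]],"grip":[1,1,1,1,1,1,1,1,1,1,1]}'
python3 -c "
from h import *
plan([.5452,.3367,.186],105)"
```

```text
time: 14.45
eef_pos: [0.545, 0.3361, 0.2587]
tool_rot: [-1.911, -2.493, 0.002]
contact_force: [0.3, -0.9, -0.7]
width: 0.203
t 14.45 off [0.0008 0.0005 0.0909] rot [-0.0004  0.0002  0.0004]
```

```bash
python3 -m pendant '{"rot":[[0,0,0],[0,0,0],[0,0,0],[0,0,0],[0,0,0]],"offset":[[0.0005,0.0005,0.03],[0.0005,0.0005,0.06],[0.0005,0.0005,0.088],[0.0005,0.0005,0.095],[0.0005,0.0005,0.095]],"grip":[1,1,1,1,1]}'
python3 - <<'E'
from h import *
s=r.read_state();p,d=r.capture("wrist");cv2.imwrite("pics/w10.png",cv2.cvtColor(cv2.resize(np.clip(p[140:220,215:295].astype(float)*1.3,0,255).astype(np.uint8),None,fx=7.5,fy=7.5,interpolation=cv2.INTER_CUBIC),cv2.COLOR_RGB2BGR))
C=cam("wrist",s);print(s["eef_pos"]);np.save("w10p.npy",p)
print((proj(C,s["eef_pos"]-np.array([0,0,.0837]))-[215,140])*7.5,(proj(C,[.5452,.3367,.084])-[215,140])*7.5)
import pickle;pickle.dump(s,open("w10s","wb"))
E
```

```text
time: 14.87
eef_pos: [0.5452, 0.3357, 0.1821]
tool_rot: [-1.912, -2.491, 0.004]
contact_force: [0.6, 0.1, -0.6]
width: 0.205
[0.54522679 0.33566948 0.18208237]
[291.13061722 422.06647402] [294.20273428 363.33880696]
```

View pics/w10.png

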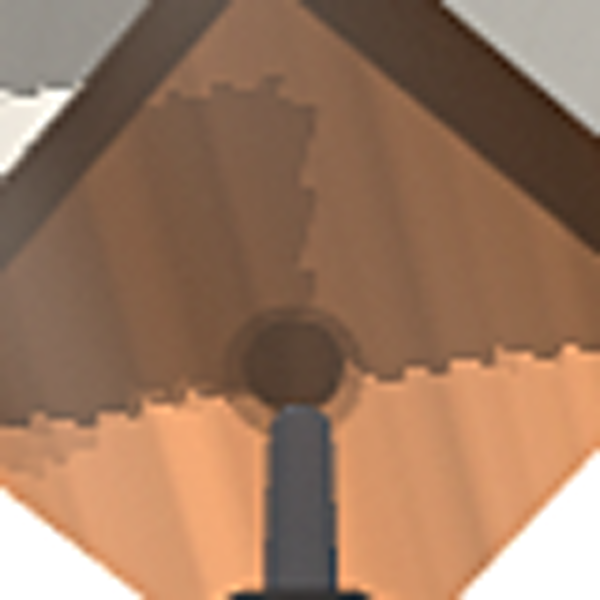

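Run:
```python
from h import *;import pickle
s=pickle.load(open("w10s","rb"));C=cam("wrist",s);q=lambda u,v:(215+u/7.5,140+v/7.5)
h=ray(C,*q(295,363),.084);t=ray(C,*q(300,435),s["eef_pos"][2]-.0837);R=Ro.from_rotvec(s["tool_rot"]).as_matrix()
print(h,t,"shift tool mm",(R.T@(h-t))*1000)
s=r.read_state();print(s["eef_pos"],s["tool_rot"],R[:,2])
plan([.5452,.3367,.16],105)
```

```text
[0.54526623 0.33675381 0.084     ] [0.54634822 0.33465439 0.09838237] shift tool mm [ 2.3155874  -0.45987606 14.38253654]
[0.54573329 0.33618295 0.18387231] [-1.91229189e+00 -2.49222826e+00  8.00087436e-04] [-0.00270985 -0.00128557 -0.9999955 ]
t 14.9167 off [ 0.0008 -0.0005  0.0298] rot [-0.0002  0.      0.    ]
```

```bash
python3 -m pendant '{"rot":[[0,0,0],[0,0,0],[0,0,0]],"offset":[[0.0011,-0.0005,0.005],[0.0011,-0.0005,0.012],[0.0011,-0.0005,0.016]],"grip":[1,1,1]}'
python3 -m pendant '{"rot":[[0,0,0],[0,0,0],[0,0,0]],"offset":[[0,0,0.002],[0,0,0.004],[0,0,0.005]],"grip":[1,1,1]}'
python3 -m pendant '{"rot":[[0,0,0],[0,0,0],[0,0,0]],"offset":[[0,0,0.002],[0,0,0.004],[0,0,0.005]],"grip":[1,1,1]}'
python3 -m pendant '{"rot":[[0,0,0],[0,0,0],[0,0,0]],"offset":[[0,0,0.002],[0,0,0.004],[0,0,0.006]],"grip":[1,1,1]}'
```

```text
time: 15.17
eef_pos: [0.5449, 0.338, 0.1711]
tool_rot: [1.911, 2.493, 0.001]
contact_force: [-0.0, -0.7, -1.2]
width: 0.201
time: 15.42
eef_pos: [0.5446, 0.338, 0.1668]
tool_rot: [-1.911, -2.494, -0.0]
contact_force: [0.2, 0.4, -0.3]
width: 0.208
time: 15.67
eef_pos: [0.5446, 0.3379, 0.1626]
tool_rot: [-1.911, -2.494, 0.0]
contact_force: [-0.0, 0.0, -0.5]
width: 0.199
time: 15.92
eef_pos: [0.5447, 0.3379, 0.1579]
tool_rot: [-1.911, -2.494, -0.0]
contact_force: [0.6, -0.6, -0.5]
width: 0.204
```

```bash
python3 -m pendant '{"rot":[[0,0,0],[0,0,0],[0,0,0],[0,0,0],[0,0,0],[0,0,0],[0,0,0]],"offset":[[0,0,0.006],[0,0,0.013],[0,0,0.02],[0,0,0.028],[0,0,0.036],[0,0,0.04],[0,0,0.04]],"grip":[1,1,1,1,1,1,1]}'
python3 -m pendant '{"rot":[[0,0,0],[0,0,0],[0,0,0],[0,0,0],[0,0,0],[0,0,0]],"offset":[[0,0,0.008],[0,0,0.016],[0,0,0.024],[0,0,0.032],[0,0,0.036],[0,0,0.036]],"grip":[1,1,1,1,1,1]}'
```

```text
time: 16.5
eef_pos: [0.5443, 0.3378, 0.1249]
tool_rot: [-1.91, -2.493, 0.002]
contact_force: [-0.1, -0.7, -0.8]
width: 0.2
time: 17.0
eef_pos: [0.5443, 0.3378, 0.0961]
tool_rot: [-1.91, -2.493, 0.002]
contact_force: [0.6, -0.6, -0.4]
width: 0.202
```

Still free, with about 4 mm to go. I'll ease down until the flange touches.

```bash
python3 -m pendant '{"rot":[[0,0,0],[0,0,0],[0,0,0]],"offset":[[0,0,0.001],[0,0,0.003],[0,0,0.003]],"grip":[1,1,1]}'
python3 -m pendant '{"rot":[[0,0,0],[0,0,0],[0,0,0]],"offset":[[0,0,0.0005],[0,0,0.0012],[0,0,0.0012]],"grip":[1,1,1]}'
python3 -m pendant '{"rot":[[0,0,0],[0,0,0],[0,0,0]],"offset":[[0,0,0.0005],[0,0,0.001],[0,0,0.001]],"grip":[1,1,1]}'
```

```text
time: 17.25
eef_pos: [0.5447, 0.338, 0.0948]
tool_rot: [1.911, 2.494, 0.0]
contact_force: [0.7, 0.0, -1.1]
width: 0.201
time: 17.5
eef_pos: [0.5447, 0.338, 0.0939]
tool_rot: [-1.911, -2.494, -0.0]
contact_force: [-0.9, 0.1, -0.8]
width: 0.201
time: 17.75
eef_pos: [0.5446, 0.338, 0.0929]
tool_rot: [-1.911, -2.494, 0.0]
contact_force: [-0.5, -0.3, -1.7]
width: 0.206
```

```bash
python3 -m pendant '{"rot":[[0,0,0],[0,0,0],[0,0,0]],"offset":[[0,0,0.0005],[0,0,0.001],[0,0,0.001]],"grip":[1,1,1]}'
python3 -m pendant '{"rot":[[0,0,0],[0,0,0],[0,0,0]],"offset":[[0,0,0.0005],[0,0,0.001],[0,0,0.001]],"grip":[1,1,1]}'
```

```text
time: 18.0
eef_pos: [0.5447, 0.338, 0.0922]
tool_rot: [-1.911, -2.494, -0.0]
contact_force: [0.4, 0.3, -2.2]
width: 0.203
time: 18.25
eef_pos: [0.5447, 0.338, 0.0917]
tool_rot: [-1.911, -2.494, -0.0]
contact_force: [-1.6, -0.8, 3.3]
width: 0.205
```

```bash
python3 -m pendant '{"rot":[[0,0,0],[0,0,0],[0,0,0],[0,0,0],[0,0,0],[0,0,0]],"offset":[[0,0,0],[0,0,0],[0,0,0],[0,0,0],[0,0,0],[0,0,0]],"grip":[0.3,0,-0.4,-0.8,-0.8,-0.8]}'
python3 -m pendant '{"rot":[[0,0,0],[0,0,0],[0,0,0],[0,0,0],[0,0,0],[0,0,0],[0,0,0],[0,0,0]],"offset":[[0,0,-0.01],[0,0,-0.03],[0,0,-0.06],[0,0,-0.1],[0,0,-0.14],[0,0,-0.17],[0,0,-0.17],[0,0,-0.17]],"grip":[-0.8,-0.8,-0.8,-0.8,-0.8,-0.8,-0.8,-0.8]}'
python3 - <<'E'
from h import *
s=r.read_state();p,d=r.capture("wrist");q,_=r.capture("scene")
C=cam("wrist",s);c=proj(C,[.545,.336,.1]);u0,v0=(c-[42,45]).astype(int)
a=np.clip(p[v0:v0+90,u0:u0+85].astype(float)*1.8,0,255).astype(np.uint8)
cv2.imwrite("pics/w11.png",cv2.cvtColor(np.hstack([cv2.resize(a,(380,400)),cv2.resize(q[140:300,110:270+0],(400,400))]),cv2.COLOR_RGB2BGR))
P=cloud(C,d);print("handle top z",np.median(P[int(proj(C,[.5448,.336,.129])[1]),int(proj(C,[.5448,.336,.129])[0])][2]))
m=(abs(P[...,2]-.0895)<.006)&(np.hypot(P[...,0]-.545,P[...,1]-.337)<.016)
hsv=cv2.cvtColor(p,cv2.COLOR_RGB2HSV);m&=hsv[...,1]<60
A=np.c_[P[m][:,:2],np.ones(m.sum())];x=np.linalg.lstsq(A,P[m][:,2],rcond=None)[0];print("flange z",P[m][:,2].mean(),"slope",x[:2],m.sum())
cv2.imwrite("pics/s3.png",cv2.cvtColor(q,cv2.COLOR_RGB2BGR))
E
```

```text
time: 18.75
eef_pos: [0.5447, 0.338, 0.0915]
tool_rot: [-1.911, -2.494, -0.0]
contact_force: [0.7, -0.0, 0.7]
width: 0.902
time: 19.42
eef_pos: [0.545, 0.3382, 0.2294]
tool_rot: [1.91, 2.493, 0.004]
contact_force: [-0.6, 0.2, -0.2]
width: 0.896
handle top z 0.12864412182987292
flange z 0.08955763419092562 slope [0.0013266  0.01655132] 468
```

View pics/w11.png

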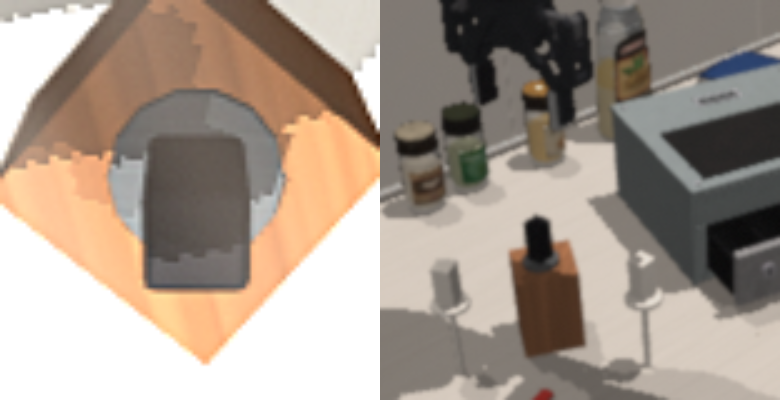

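View pics/s3.png

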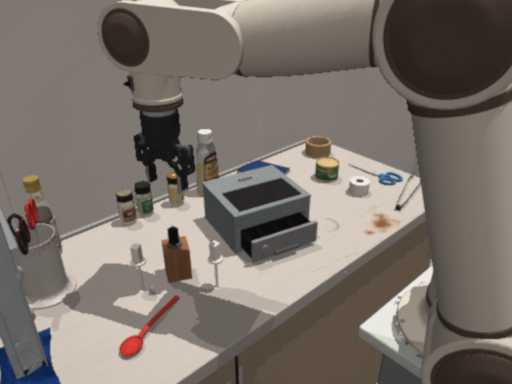

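```bash
python3 -c "
from station import r
s=r.read_state();print(s['eef_pos'],s['contact_force'],s['time']);print(r.hand_in())"
```

```text
[0.54439525 0.33783749 0.22681149] [ 0.49575472 -0.7316944  -0.68321958] 19.5167
the job is handed in; nothing more can be done
None
```

The drawer is open, the pin is back upright in its stand, and I handed the job in at about 19.5 s. I took the black-handled pin from the stand and lowered it through the till's slot. It met the catch about 32 mm below the top face. I pressed in 1 mm and smaller steps until the drawer sprang out, at about 5.5–6 mm of travel and roughly 6–7 N.

**Last checks:**
- **Pin:** the flange top measured 89.6 mm and the handle top 128.6 mm, against 89 mm and 129 mm for fully home. I felt the flange seat at about 4 N. The depth fit gave a flange tilt of about 1°, which is within noise.
- **Till and counter:** the scene picture shows the drawer out. The look-alikes and the till's surroundings looked undisturbed, and the tin and label roll were never approached. The gripper is open and about 100 mm above the pin's handle.
- **Disagreement:** the wrist camera placed the pin's tip about 1–1.5 mm from where the arm's own position put it. I used the camera's relative offset at the slot and a compromise between the two at the stand. I felt no contact on the way into either.

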